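# Hang the mallet in the sprung ring stand

## Task

Take the small wooden mallet out of the pot and put it away in the ring stand: handle first down through the stop ring and the collar under it, then push it down against the sprung jaws until the underside of its head rests on the stop ring's rubber seat. The stop ring is clamped at a height nobody measured, so feel for it and be gentle: never press on the stand with more than 25 N. Let go of the mallet and leave it hanging upright, with the bottle, tin and carving left where they are.

Things in the scene. Friction and masses are not known exactly. Their poses are not given: they have to be found in the camera images.
- mallet: Small wooden mallet, about 0.15 to 0.31 kg, standing handle-down in the pot, its head resting flat on the pot's rim. Head: a block 80 mm (its x) by 36 mm (its y, the grasp width) by 50 mm tall (its z, up). Round handle 20 mm in diameter reaching 100 mm below the head, the last 12 mm tapering to 10 mm. The origin is the centre of the head's underside, on the handle's axis; z points up through the head.
- mallet_tip (a point): Lower end of the mallet's handle, on its axis, 100 mm below the mallet's origin.
- pot: Round stoneware pot fixed to the table, 56 mm outside, 44 mm bore, 120 mm tall, open at the top. Origin: centre of its underside.
- stand: Steel ring stand bolted down; origin at table height on its rings' vertical axis. Base plate 8 mm thick, x -100 to 50, y -50 to 50 mm. Post 14 mm thick, 145 mm tall at x = -80 mm. Its upper arm carries the stop ring (48 mm outside, 30 mm bore), clamped immovably at an unmeasured height: its rubber seat, where the head must rest, is 118 to 136 mm above the table and gives 2 mm at about 5 N, then is hard.
- ring_axis (a point): On the rings' axis, at the top of the collar on the stand's fixed lower arm, 104 mm above the table. The collar is 40 mm outside, 23 mm bore, 16 mm deep; the stop ring is above it.
- jaws (a point): On the rings' axis under the collar, 76 mm above the table: here two rubber rollers, 16 mm apart, 14 mm thick, sprung along the stand's y, pinch the handle. Pushing it down through them takes about 2 to 10 N beyond its weight all the way, so the mallet does not sink by its own weight and stays where it is let go.
- bottle: Bystander: small glass bottle with a cap, 56 mm across, 110 mm tall, origin at the centre of its underside.
- carving: Bystander: gilt carved wood fragment 85 x 50 mm, about 40 mm tall, origin at the centre of its underside.
- tin: Bystander: round tin 60 mm across, 30 mm tall, origin at the centre of its underside.
There are look-alikes about, which are no part of the job. Of the things like the mallet, leave any that is blue; of the rest the larger one is meant. Several things look just like the stand: the one meant starts farthest to the robot's left.

How it is judged:
On the way, in this order (a step that is already met when the one before it is completed fails the run):
1. the mallet is lifted clear out of the pot (height (world z) of mallet_tip above 0.122 m and angle between mallet's own z axis and vertical below 0.3 rad), for 0.1 s.
2. the handle's end is in the collar, below its top face (height (world z) of mallet_tip below 0.098 m and horizontal distance between mallet_tip and ring_axis below 0.008 m), for 0.1 s.
At the end, for the whole second after the job is handed in: The mallet hangs at rest in the stand, released: its axis within 6 mm of the ring axis at head and tip, upright within 0.07 rad, the handle's end less than 40 mm above the table, and the head's underside resting on the stop ring's seat (contact force on the stand above 0.2 N) (horizontal distance between each of mallet, mallet_tip and ring_axis below 0.006 m and angle between mallet's own z axis and vertical below 0.07 rad and height (world z) of mallet_tip below 0.04 m and contact force between mallet and stand above 0.2 N and linear speed of mallet below 0.01 m/s); the robot touches nothing.
It fails at once if the mallet presses on the stand's stop ring, seat, post or base with more than 25 N (contact force between mallet and stand above 25 N).
It fails at once if the robot presses on the stand with more than 25 N (contact force between any of the fingers, the arm and stand above 25 N).
It fails at once if the bottle, tin or carving is moved by more than 20 mm (distance of any of bottle, tin, carving from where it was at the start of the episode above 0.02 m).
It also fails if it takes over 64 s, if anything falls off the work surface, if the arm or the gripper's body presses on something with over 40 N, if the wrist force passes 120 N, or if a joint passes its speed limit or range.

## Robot

A 6-joint arm with a two-finger parallel gripper is mounted at the origin on the work surface. World frame = base frame: x ahead of the robot, y to its left, z up, the work surface at z = 0. Lengths are in m, angles in rad, forces in N, time in s.
With the tool pointing down it reaches from about 0.25 to 0.725 m from the base axis. Payload 9.7 kg.
Tool frame: the origin (TCP) lies on the centre line of the jaws, within the pads' length; the fingertips stand 19 mm ahead of it and the grasp point (between the pads) is the TCP; z points along the fingers, x is the direction in which the jaws open and shut, and the axes are right-handed (so a half turn about z gives the same grasp; the last joint's range is limited). The gripper opens to 85 mm and grips with 20 to 120 N. Pads are 22 mm wide; open, the fingers measure 114 mm over their backs; the gripper's body (76 mm by 85 mm) begins 54 mm behind the grasp point. The pads swing forward as they close: fully open they stand 13 mm farther back than shut.
Start: joints at [-1.226, 0.087, 0.176, 1.66, 0, 1.571], TCP at [0.186, -0.518, 0.25] pointing down, gripper open.
Joint ranges: [-3.13, 3.13], [-0.85, 1.81], [-1.15, 1.24], [-2.2, 2.28], [-1.44, 1.52], [-3.14, 3.14]. Speed limits (rad/s): [2.22, 2.22, 2.57, 3.14, 3.14, 3.14].

## Interface

Orientations are given as a unit quaternion [w, x, y, z].
In Python, from station import arm gives the robot as it stands. Calls block until the motion is done:
- arm.move_to(position, orientation): joint-space move of the TCP to a pose.
- arm.move_linear(position, orientation=None, feed=0.15): straight line of the TCP; orientation=None keeps the orientation; feed is the mean speed in m/s.
- arm.goto_joints(angles): joint-space move.
- arm.ungrasp() and arm.close(force=None): open the fingers fully, or close them until they stop; force is the grip in N (None keeps the last).
- arm.dwell(seconds).
- arm.ik(position, orientation): joint angles nearest the present ones, or None.
- arm.grab_frame(name): name is "scene" or "side" or "wrist"; returns a dict with "image" (420x560x3 uint8, red, green, blue), "z_map" (420x560 float32, m along the optical axis (not along the pixel's ray), 0 where there is no reading), "intrinsics" (3x3 intrinsics, pixels), "T" (4x4, takes a point from camera to world coordinates). Camera axes: x right, y down, z forward; pixel columns grow to the right and rows downward; lengths in m; the calibration is good to about 2 mm. A picture is of the moment at which its call begins.
A pose or a line that the arm cannot do raises arm.PlanningError and nothing moves.
- arm.close_job(): hands the job in, once; it reports no verdict.
Readings, each from a call of its own:
- arm.read_t(): time.
- arm.read_joints(): joint angles.
- arm.read_qvel(): joint speeds.
- arm.read_joint_torque(): joint torques, N m.
- arm.read_position(): TCP position.
- arm.read_ee_rot(): TCP orientation.
- arm.read_wrist_force(): force on the tool from outside, world axes, zero at the start.
- arm.read_moment(): the same for the moment, N m.
- arm.read_grip_width(): finger opening in m.
Only numpy, scipy, OpenCV 4.12 (cv2) and the standard library are available. Lean on these libraries where they do the work, as an engineer would, in place of code of your own. Each camera call takes 0.05 s, during which the arm holds its last target. There are 200 camera calls.

## Working session

There is one attempt and no reset: what is moved stays moved. The work goes in short steps, each a Python script; the robot and the scene stay as the last script left them, time stands still between calls to the robot, and variables do not carry over. Pictures are saved under pics/ and viewed, about 8 in all and at most 12, crops included, and the job is handed in when it is done.

```bash
mkdir -p pics; ls; python3 - <<'E'
from station import arm
import numpy as np,cv2
for n in ("scene","side"):
    f=arm.grab_frame(n); np.savez(f"{n}0.npz",**f)
    cv2.imwrite(f"pics/{n}0.png",f["image"][:,:,::-1]); print(n,f["intrinsics"].tolist(),f["T"].round(3).tolist())
print(arm.read_t())
E
```

```text
pics
scene [[393.10792794340756, 0.0, 279.41805006307544], [0.0, 393.10792794340756, 208.2338618607055], [0.0, 0.0, 1.0]] [[-0.753, 0.452, -0.478, 0.886], [0.658, 0.511, -0.553, 0.476], [-0.006, -0.731, -0.682, 0.704], [0.0, 0.0, 0.0, 1.0]]
side [[492.59623739230045, 0.0, 280.40638893037925], [0.0, 492.59623739230045, 206.96139771212847], [0.0, 0.0, 1.0]] [[-0.881, -0.229, 0.414, 0.021], [-0.473, 0.456, -0.754, 0.82], [-0.016, -0.86, -0.51, 0.664], [0.0, 0.0, 0.0, 1.0]]
0.1
```

View pics/scene0.png

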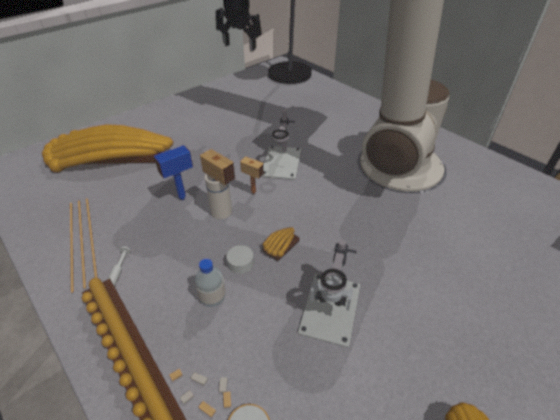

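View pics/side0.png

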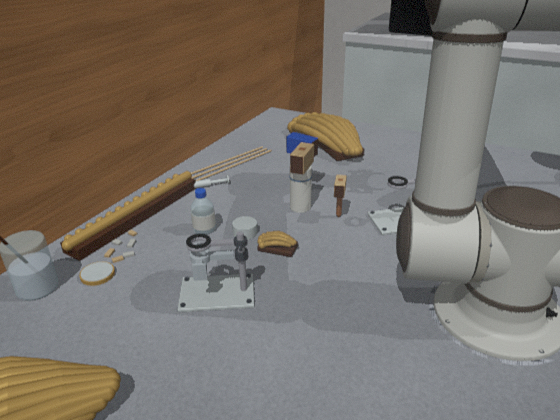

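The scene view shows three mallets: blue at (174,165), large wood in the pot at (217,165), and small wood at (252,168). The large wooden one is meant. There are two stands, with rings at (333,279) and (281,134). In the side view they are at (199,241) and (397,181). I'll measure y for both stands and check an enlarged crop.

```bash
cat > h.py <<'E'
import numpy as np,cv2
def load(n): return dict(np.load(n))
def cloud(f):
    K,T,z=f["intrinsics"],f["T"],f["z_map"]
    v,u=np.indices(z.shape)
    P=np.stack([(u-K[0,2])/K[0,0]*z,(v-K[1,2])/K[1,1]*z,z],-1)@T[:3,:3].T+T[:3,3]
    P[z==0]=np.nan
    return P
def ray(f,uv,h):
    K,T=f["intrinsics"],f["T"]; d=T[:3,:3]@np.linalg.inv(K)@[*uv,1]; o=T[:3,3]
    return o+d*(h-o[2])/d[2]
E
python3 - <<'E'
from h import *
def st(n,P,box,m):
    x0,y0,x1,y1=box; s=P[y0:y1,x0:x1][m[y0:y1,x0:x1]]; s=s[~np.isnan(s[:,0])]
    if len(s)==0: print(n,0);return
    print(n,len(s),"min",np.percentile(s,3,0).round(3),"med",np.median(s,0).round(4),"max",np.percentile(s,97,0).round(3)); return s
for n,B in (("scene",dict(big=(198,145,240,185),small=(238,152,268,182),ringA=(315,262,352,300),ringB=(268,125,294,145),plateA=(295,275,365,345),bottle=(190,258,228,305),tin=(224,245,256,273),carv=(260,225,302,260),pot=(203,180,235,218))),
            ("side",dict(big=(288,140,318,175),small=(330,172,350,200),ringA=(184,230,214,252),ringB=(384,173,412,190),plateA=(175,275,258,312),bottle=(188,186,218,235),tin=(230,216,260,240),carv=(255,230,300,257)))):
    f=load(n+"0.npz");P=cloud(f);im=f["image"];hsv=cv2.cvtColor(im,cv2.COLOR_RGB2HSV)
    print(n)
    for k,b in B.items():
        if k in("big","small"): m=(hsv[...,1]>90)&(hsv[...,0]<25)&(P[...,2]>.06)
        elif 'ring' in k: m=(hsv[...,2]<60)&(P[...,2]>.10)
        elif 'plate' in k: m=(P[...,2]>.004)&(P[...,2]<.013)
        else: m=P[...,2]>.012
        st(k,P,b,m)
        if k=="big":
            x0,y0,x1,y1=b; mm=m.copy();mm[:y0]=0;mm[y1:]=0;mm[:,:x0]=0;mm[:,x1:]=0
            zt=np.nanmax(np.where(mm,P[...,2],np.nan)); t=mm&(P[...,2]>zt-.008)
            s=P[t][:,:2].astype(np.float32); r=cv2.minAreaRect(s); print(" top z",zt,np.median(P[t][:,2]),len(s),"rect",r)
        if 'ring' in k:
            x0,y0,x1,y1=b; mm=np.zeros(m.shape,np.uint8); mm[y0:y1,x0:x1]=(hsv[y0:y1,x0:x1,2]<60)
            c,_=cv2.findContours(mm,0,1); c=max(c,key=cv2.contourArea); e=cv2.fitEllipse(c); print(" ell",e,[ray(f,e[0],h).round(4) for h in(.118,.127,.136)])
a=cv2.resize(load("scene0.npz")["image"][110:360,140:380],None,fx=2.4,fy=2.4,interpolation=2)
cv2.imwrite("pics/crop1.png",a[:,:,::-1])
E
```

```text
scene
big 605 min [ 0.496 -0.213  0.131] med [ 0.5217 -0.1716  0.1677] max [ 0.531 -0.14   0.171]
 top z 0.17269017559681188 0.16982454225474813 336 rect ((0.5114243030548096, -0.17980489134788513), (0.035235121846199036, 0.08046524226665497), 7.487541675567627)
small 294 min [ 0.396 -0.207  0.076] med [ 0.4141 -0.1791  0.1023] max [ 0.425 -0.156  0.108]
ringA 170 min [0.517 0.196 0.133] med [0.5391 0.2174 0.1347] max [0.557 0.236 0.137]
 ell ((332.45751953125, 278.94842529296875), (18.12512969970703, 25.959882736206055), 98.80909729003906) [array([0.5273, 0.2079, 0.118 ]), array([0.5328, 0.212 , 0.127 ]), array([0.5383, 0.2161, 0.136 ])]
ringB 42 min [ 0.258 -0.244  0.116] med [ 0.2805 -0.2231  0.118 ] max [ 0.299 -0.208  0.119]
 ell ((278.7752380371094, 134.94601440429688), (6.385942459106445, 16.73988151550293), 72.16006469726562) [array([ 0.2839, -0.2213,  0.118 ]), array([ 0.2931, -0.2106,  0.127 ]), array([ 0.3024, -0.1999,  0.136 ])]
plateA 2208 min [0.444 0.153 0.006] med [0.5385 0.219  0.0083] max [0.59  0.269 0.011]
bottle 1039 min [0.659 0.008 0.017] med [0.6868 0.0321 0.0
[... 897 characters left out ...]
8, 0.127 ]), array([0.5288, 0.22  , 0.136 ])]
ringB 67 min [ 0.255 -0.246  0.113] med [ 0.2743 -0.2195  0.1163] max [ 0.295 -0.202  0.118]
 ell ((397.35302734375, 180.69271850585938), (7.890124320983887, 18.034584045410156), 94.9891586303711) [array([ 0.2736, -0.2184,  0.118 ]), array([ 0.2694, -0.2012,  0.127 ]), array([ 0.2653, -0.1841,  0.136 ])]
plateA 2226 min [0.44  0.148 0.005] med [0.5128 0.2072 0.0072] max [0.581 0.267 0.01 ]
bottle 839 min [0.647 0.003 0.015] med [0.666  0.0297 0.0618] max [0.693 0.046 0.111]
tin 477 min [ 0.46  -0.04   0.014] med [ 0.5664 -0.0017  0.0288] max [0.603 0.177 0.144]
carv 658 min [ 0.436 -0.005  0.013] med [0.4709 0.0173 0.0293] max [0.515 0.037 0.043]
```

View pics/crop1.png

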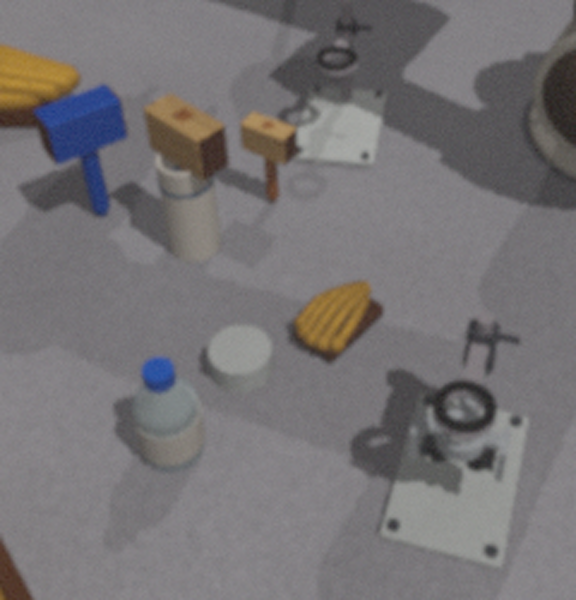

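The crop confirms the target: the big brown mallet sits in the pot at crop (187,135), and the smaller one is out at (268,137). Stand A, with its ring at y≈+0.21, is farther left than stand B at y≈−0.22. Head top at 0.170 and a 35x80 mm footprint both match the mallet. Next I'll take wrist views over the ring and over the mallet.

```bash
cat >> h.py <<'E'
def down(a): return [0,np.cos(a/2),np.sin(a/2),0]
E
python3 - <<'E'
from h import *
from station import arm
for a in (np.radians(6.7),np.radians(186.7)):
    for p in ([.535,.215,.32],[.509,-.18,.32],[.535,.215,.15]): print(a,arm.ik(p,down(a)))
a=np.radians(6.7)
if arm.ik([.535,.215,.32],down(a)) is None: a+=np.pi
for n,p in (("wr",[.535,.215,.32]),("wm",[.509,-.18,.32])):
    arm.move_to(p,down(a)); arm.dwell(.3)
    f=arm.grab_frame("wrist"); np.savez(n+".npz",**f); cv2.imwrite(f"pics/{n}.png",f["image"][:,:,::-1])
    print(n,arm.read_t(),arm.read_position(),arm.read_joints(),f["T"].round(3).tolist(),f["intrinsics"][0])
a=np.hstack([cv2.imread(f"pics/{n}.png") for n in("wr","wm")]); cv2.imwrite("pics/wboth.png",cv2.resize(a,(800,300),interpolation=cv2.INTER_AREA))
E
```

```text
0.11693705988362008 [0.38211668 0.19438624 0.43383428 1.81024437 0.         1.83597595]
0.11693705988362008 [-0.33990907  0.10171746  0.32959966  1.79867852  0.          1.11395019]
0.11693705988362008 [0.38211668 0.1355608  0.03542238 1.47065791 0.         1.83597595]
3.258529713473413 [ 0.38211668  0.19438624  0.43383428  1.81024437  0.         -1.3056167 ]
3.258529713473413 [-0.33990907  0.10171746  0.32959966  1.79867852  0.         -2.02764246]
3.258529713473413 [ 0.38211668  0.1355608   0.03542238  1.47065791  0.         -1.3056167 ]
wr 3.3167 [0.53506172 0.2148118  0.32000299] [ 3.81795954e-01  1.94360504e-01  4.33810378e-01  1.81025103e+00
 -4.78229766e-05  1.83597863e+00] [[0.993, 0.113, 0.032, 0.526], [0.117, -0.958, -0.261, 0.28], [0.001, 0.263, -0.965, 0.443], [0.0, 0.0, 0.0, 1.0]] [306.0440445    0.         275.36320466]
wm 5.1333 [ 0.50918717 -0.17959195  0.31996362] [-3.39081363e-01  1.01840989e-01  3.29660611e-01  1.79866604e+00
  7.35470340e-07  1.11400922e+00] [[0.993, 0.114, 0.032, 0.5], [0.118, -0.958, -0.261, -0.114], [0.001, 0.263, -0.965, 0.443], [0.0, 0.0, 0.0, 1.0]] [306.0440445    0.         275.36320466]
```

View pics/wboth.png

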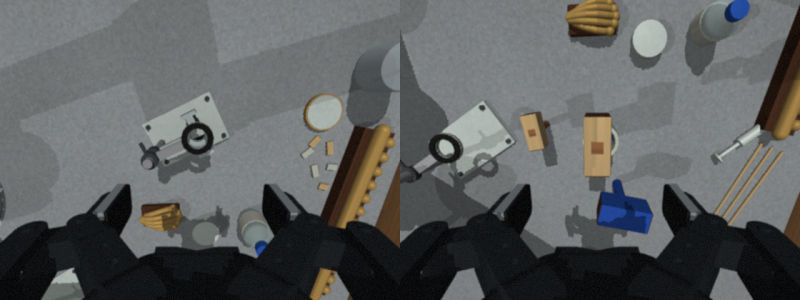

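The left half shows the ring at about (277,195) full-size. The right half shows the mallet head at about (277,203), square to the jaws, with the blue one behind at −y. Now the precise measurements from these frames.

```bash
python3 - <<'E'
from h import *
f=load("wm.npz");P=cloud(f);hsv=cv2.cvtColor(f["image"],cv2.COLOR_RGB2HSV)
z=P[...,2]
m=((z>.155)&(z<.19)&(hsv[...,0]<30)).astype(np.uint8); m[:,:240]=0;m[:,320:]=0; m[260:]=0
print("z",np.median(z[m>0]),m.sum())
c,_=cv2.findContours(m,0,1);c=max(c,key=cv2.contourArea)
W=np.array([ray(f,p[0],.170)[:2] for p in c],np.float32); print("mallet",cv2.minAreaRect(W), cv2.boundingRect(c))
# end grain square (handle end) 
b=((hsv[...,2]<np.median(hsv[...,2][m>0])*.85)&(m>0)).astype(np.uint8)
c,_=cv2.findContours(b,0,1)
for k in c:
    if cv2.contourArea(k)>40: M=cv2.moments(k);u=(M['m10']/M['m00'],M['m01']/M['m00']);print("dark",u,cv2.contourArea(k),ray(f,u,.17))
# blue mallet
bl=(hsv[...,0]>100)&(hsv[...,0]<130)&(hsv[...,1]>150)&(z>.03); s=P[bl&(P[...,1]<-.15)]; print("blue",np.nanpercentile(s,3,0),np.nanpercentile(s,97,0))
f=load("wr.npz");P=cloud(f);hsv=cv2.cvtColor(f["image"],cv2.COLOR_RGB2HSV)
m=((hsv[...,2]<60)).astype(np.uint8); m[:170]=0;m[225:]=0;m[:,:252]=0;m[:,310:]=0
print("ring z",np.nanpercentile(P[...,2][m>0],[5,50,95]))
c,h=cv2.findContours(m,cv2.RETR_CCOMP,cv2.CHAIN_APPROX_NONE)
for k in c:
    if len(k)>20:
        e=cv2.fitEllipse(k)
        for zz in (.13,.135): 
            w=np.array([ray(f,p[0],zz)[:2] for p in k],np.float32); print("ring",e,zz,ray(f,e[0],zz).round(4),"worldfit",cv2.fitEllipse(w))
pl=(P[...,2]>.004)&(P[...,2]<.013);pl[:125]=0;pl[240:]=0;pl[:,:195]=0;pl[:,325:]=0
s=P[pl][:,:2].astype(np.float32);print("plate",cv2.minAreaRect(s))
E
```

```text
z 0.16922218392279348 3338
mallet ((0.5086785554885864, -0.18252670764923096), (0.03561411052942276, 0.0815475583076477), 6.672331809997559) (257, 161, 40, 87)
dark (275.69027777777774, 207.27916666666667) 240.0 [ 0.5085556  -0.18411616  0.17      ]
dark (276.34151329243355, 162.57055214723925) 81.5 [ 0.50427256 -0.14341177  0.17      ]
blue [ 0.44585794 -0.309836    0.07310605] [ 0.59934413 -0.16022728  0.39476433]
ring z [0.0809209  0.1334677  0.13462589]
ring ((279.2032470703125, 192.56338500976562), (4.287451267242432, 13.77783203125), 71.92074584960938) 0.13 [0.5375 0.2159 0.13  ] worldfit ((0.5374828577041626, 0.21587637066841125), (0.004556262865662575, 0.014371972531080246), 115.16154479980469)
ring ((279.2032470703125, 192.56338500976562), (4.287451267242432, 13.77783203125), 71.92074584960938) 0.135 [0.5373 0.2169 0.135 ] worldfit ((0.5372918248176575, 0.2169083207845688), (0.004483451601117849, 0.01414230652153492), 115.16155242919922)
ring ((275.8199462890625, 193.72683715820312), (43.20100021362305, 44.16905975341797), 141.091064453125) 0.13 [0.5341 0.2142 0.13  ] worldf
[... 282 characters left out ...]
50735616684), (0.044588856399059296, 0.04610571637749672), 26.787029266357422)
ring ((275.9862060546875, 194.02589416503906), (29.31465721130371, 30.227266311645508), 11.776985168457031) 0.13 [0.5343 0.2139 0.13  ] worldfit ((0.5343667268753052, 0.21373547613620758), (0.03063199110329151, 0.03220348432660103), 0.4188055992126465)
ring ((275.9862060546875, 194.02589416503906), (29.31465721130371, 30.227266311645508), 11.776985168457031) 0.135 [0.5342 0.215  0.135 ] worldfit ((0.5342255234718323, 0.21480165421962738), (0.030142465606331825, 0.031688839197158813), 0.41899049282073975)
plate ((0.5135526061058044, 0.20126843452453613), (0.15002013742923737, 0.0999041423201561), 32.53817367553711)
```

The sources agree on ring axis (0.5345, 0.2147): the ring fit and the plate centre plus 25 mm at 32.5° match, and the scene/side triangulation is within 1.5 mm. The seat is about 0.133. The mallet is at (0.5086, −0.183) with yaw 6.7°. Grasping it now.

```bash
python3 - <<'E'
from h import *
from station import arm
q=down(np.radians(6.7))
arm.move_linear([.5086,-.183,.22],q); arm.move_linear([.5086,-.183,.151],q,feed=.06)
arm.dwell(.2); F0=arm.read_wrist_force()
arm.close(70); arm.dwell(.3); print("w",arm.read_grip_width(),F0,arm.read_wrist_force())
arm.move_linear([.5086,-.183,.18],q,feed=.05);arm.move_linear([.5086,-.183,.30],q,feed=.1); arm.dwell(.4)
print(arm.read_t(),arm.read_position(),arm.read_wrist_force(),arm.read_moment(),arm.read_grip_width())
f=arm.grab_frame("scene");np.savez("s1.npz",**f);g=arm.grab_frame("side");np.savez("d1.npz",**g)
h=arm.grab_frame("wrist");np.savez("w1.npz",**h)
a=np.hstack([f["image"][40:340,100:400],g["image"][0:300,180:480]]);cv2.imwrite("pics/lift.png",cv2.resize(a,None,fx=1.33,fy=1.33)[:,:,::-1])
E
```

```text
w 0.034994976426599905 [0.12404019 0.20934916 0.95070813] [0.74747534 0.48762264 3.82157068]
10.75 [ 0.50856913 -0.1829966   0.2999401 ] [ 0.29642917 -0.10087121 -2.84474811] [-0.01314981  0.02219259  0.00106005] 0.03511980916485332
```

View pics/lift.png

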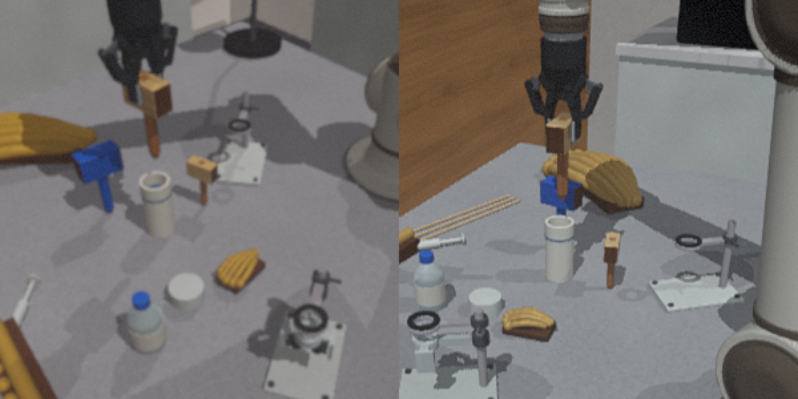

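Mallet is held and clear of the pot: handle tip at (152,155) in the left crop, (563,203) in the right, both about vertical. I'll measure tilt and offset of the handle in the hand before inserting.

```bash
python3 - <<'E'
from h import *
from scipy.optimize import least_squares
obs=[]
for n in("s1","d1"):
    f=load(n+".npz");P=cloud(f);hsv=cv2.cvtColor(f["image"],cv2.COLOR_RGB2HSV)
    d=np.hypot(P[...,0]-.5086,P[...,1]+.183)
    m=(d<.025)&(P[...,2]>.16)&(P[...,2]<.262)&(hsv[...,1]>100)&(hsv[...,0]<25)
    r=[v for v in range(420) if m[v].sum()>=4]
    print(n,r[0],r[-1],[int(m[v].sum()) for v in r],"zmin",np.nanmin(P[...,2][m]))
    for v in r[4:-8]:
        u=np.flatnonzero(m[v]); 
        c=(u[0]+u[-1])/2; obs.append((f,c,v,P[v,int(c)][2]))
# axis (x0,y0 at z=.22)+ slopes ; residual: column of the axis at row v
def res(p):
    o=[]
    for f,c,v,z in obs:
        K,T=f["intrinsics"],f["T"];Ti=np.linalg.inv(T)
        A=Ti@np.array([p[0]-.22*p[2],p[1]-.22*p[3],0,1]);B=Ti[:3,:3]@np.array([p[2],p[3],1])
        A=K@A[:3];B=K@B; t=-(A[1]-v*A[2])/(B[1]-v*B[2]); X=A+t*B; o.append(X[0]/X[2]-c)
    return np.array(o)
s=least_squares(res,[.5086,-.183,0,0],loss="soft_l1");print("axis at z=.22",s.x[:2],"slopes",s.x[2:],"rms px",np.sqrt(np.mean(res(s.x)**2)))
p=s.x;print("tip(.17)",p[:2]-.05*p[2:],"origin(.27)",p[:2]+.05*p[2:])
E
```

```text
s1 128 156 [6, 8, 7, 6, 7, 7, 7, 7, 7, 7, 6, 6, 6, 7, 8, 8, 8, 7, 7, 7, 7, 7, 6, 6, 6, 6, 5, 5, 4] zmin 0.17670275656579093
d1 116 147 [4, 8, 6, 7, 7, 7, 6, 7, 7, 8, 8, 8, 7, 8, 8, 7, 8, 8, 8, 8, 7, 7, 7, 8, 7, 7, 8, 7, 8, 6, 6, 4] zmin 0.1696173817271157
axis at z=.22 [ 0.50740089 -0.18449298] slopes [ 0.00183648 -0.0287127 ] rms px 0.23819568791139217
tip(.17) [ 0.50730906 -0.18305735] origin(.27) [ 0.50749271 -0.18592862]
```

The handle tip is 1.3 mm off the jaw centre in x, with tilt about 0.03 rad. That is within the 10 mm taper's lead-in. Moving over the stand, then a guarded descent to the collar.

```bash
python3 - <<'E'
from h import *
from station import arm
q=down(np.radians(6.7)); X,Y=.5355,.2147
arm.move_linear([X,Y,.31],q,feed=.2); arm.move_linear([X,Y,.275],q,feed=.08); arm.dwell(.4)
F0=np.array(arm.read_wrist_force());np.save("F0.npy",F0);print(arm.read_t(),F0)
z=.275
while z>.222:
    z-=.003; arm.move_linear([X,Y,z],q,feed=.03); F=np.array(arm.read_wrist_force())-F0
    print(round(z,4),arm.read_position()[2].round(4),F.round(2))
    if F[2]>6 or np.hypot(*F[:2])>6: print("STOP");break
arm.dwell(.2);print(arm.read_t(),(np.array(arm.read_wrist_force())-F0).round(2),arm.read_moment())
f=arm.grab_frame("scene");np.savez("s2.npz",**f);g=arm.grab_frame("side");np.savez("d2.npz",**g)
a=np.hstack([cv2.resize(f["image"][180:330,260:410],(400,400)),cv2.resize(g["image"][150:310,120:280],(400,400))]);cv2.imwrite("pics/ins.png",a[:,:,::-1])
E
```

```text
14.025 [ 0.4236277  -0.37953377 -1.92983141]
0.272 0.2717 [-1.06 -0.17 -0.86]
0.269 0.2687 [-0.94 -0.55 -1.35]
0.266 0.2658 [-0.2   0.38 -1.66]
0.263 0.2627 [ 0.81 -0.54 -0.99]
0.26 0.2597 [-0.17  0.94 -0.96]
0.257 0.2567 [-0.46  0.78 -1.52]
0.254 0.2538 [-0.87  0.07 -0.93]
0.251 0.2508 [-1.13  0.06 -1.04]
0.248 0.2477 [-0.61  1.01 -0.81]
0.245 0.2447 [ 0.06  0.24 -1.12]
0.242 0.2418 [-0.37 -0.14 -0.87]
0.239 0.2388 [-0.6   0.18 -1.13]
0.236 0.2357 [-0.09  0.02 -0.29]
0.233 0.2327 [-0.65  0.21  0.13]
0.23 0.2297 [-0.79  0.38 -1.25]
0.227 0.2267 [ 0.4  -0.23 -0.47]
0.224 0.2238 [-0.67  0.74  0.42]
0.221 0.2207 [-0.86 -0.59 -1.  ]
18.725 [-0.65  0.67 -0.49] [ 0.01267573 -0.03686432 -0.01255721]
```

View pics/ins.png

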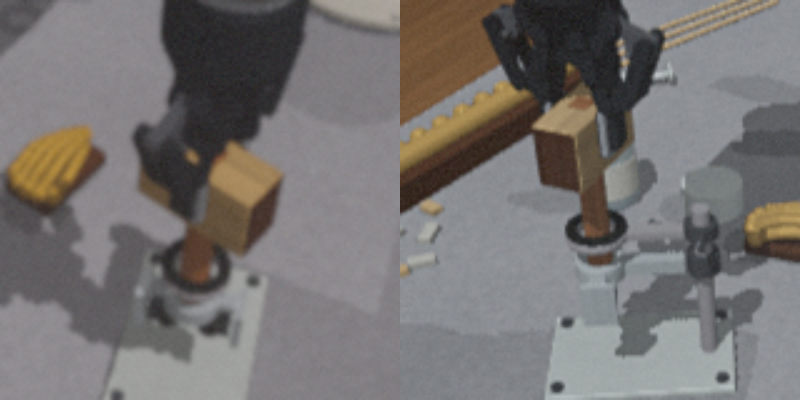

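The handle passes through the stop ring (left (195,265), right (597,235)) into the collar with no contact force; tip ≈0.09. Continuing through the jaws, then in fine steps near the seat.

```bash
cat > push.py <<'E'
from h import *
from station import arm
q=down(np.radians(6.7)); X,Y=.5355,.2147; F0=np.load("F0.npy")
def F(n=1): return np.mean([np.array(arm.read_wrist_force())-F0 for _ in range(n)],0)
E
python3 - <<'E'
from push import *
z=.221;L=[]
while z>.1485:
    z-=.002 if z>.172 else .0005
    arm.move_linear([X,Y,z],q,feed=.03 if z>.172 else .015); f=F(); L.append(f[2])
    print(round(z,4),arm.read_position().round(4)[2],f.round(1),arm.read_t())
    if np.hypot(*f[:2])>8 or f[2]>15: print("STOP");break
    if z<.17 and np.mean(L[-2:])>np.median(L[-16:-4])+5: print("SEAT?");break
print(arm.read_t(),F(3).round(2),arm.read_moment(),arm.read_grip_width())
E
```

```text
0.219 0.2188 [ 0.   0.7 -0.9] 19.075
0.217 0.2168 [-0.3  0.3 -1.2] 19.325
0.215 0.2148 [-1.1  0.6 -1.4] 19.575
0.213 0.2128 [-0.7  0.3 -0.8] 19.825
0.211 0.2109 [-0.6  0.5 -1. ] 20.075
0.209 0.2088 [ 0.2  0.5 -1.1] 20.325
0.207 0.2068 [-0.6  0.5 -1. ] 20.575
0.205 0.2048 [ 0.5  0.8 -0.9] 20.825
0.203 0.2028 [-0.3  0.7 -0.9] 21.075
0.201 0.2009 [-0.5  0.4 -0.9] 21.325
0.199 0.1992 [-1.2  1.2  0.8] 21.575
0.197 0.1978 [0.  1.  6.4] 21.825
0.195 0.1953 [1.2 3.5 3.7] 22.075
0.193 0.1927 [3.  2.6 0.5] 22.325
0.191 0.1906 [2.3 2.8 0. ] 22.575
0.189 0.1886 [3.5 2.8 0.9] 22.825
0.187 0.1867 [2.2 1.9 1.4] 23.075
0.185 0.1846 [1.3 2.6 0.9] 23.325
0.183 0.1827 [1.7 2.9 0.6] 23.575
0.181 0.1807 [0.8 1.3 0.2] 23.825
0.179 0.1788 [1.4 2.4 0.3] 24.075
0.177 0.1767 [1.9 1.7 1.1] 24.325
0.175 0.1747 [1.2 3.  0.6] 24.575
0.173 0.1727 [2.  2.9 0.9] 24.825
0.171 0.171 [-0.2  2.3  2.6] 25.1083
0.1705 0.1707 [0.3 0.7 4.5] 25.3583
0.17 0.1701 [-0.   0.9  6.6] 25.6083
0.1695 0.1695 [0.3 1.8 5.2] 25.8583
SEAT?
25.8583 [0.26 1.8  5.16] [ 0.38852217 -0.25951169  0.01255616] 0.03509992127641835
```

Jaws passed at 0.198 with about a 6 N peak. Force rises at TCP 0.171, 4–6 mm higher than the camera's ring height suggests, and there is a moment too. I'll look before pressing further.

```bash
python3 - <<'E'
from push import *
f=arm.grab_frame("scene");np.savez("s3.npz",**f);g=arm.grab_frame("side");np.savez("d3.npz",**g)
a=np.hstack([cv2.resize(f["image"][190:310,270:390],(400,400),interpolation=2),cv2.resize(g["image"][180:290,140:250],(400,400),interpolation=2)]);cv2.imwrite("pics/seat.png",a[:,:,::-1])
for n,k in(("s",f),("d",g)):
    P=cloud(k);hsv=cv2.cvtColor(k["image"],cv2.COLOR_RGB2HSV)
    m=(np.hypot(P[...,0]-X,P[...,1]-Y)<.06)&(hsv[...,1]>80)&(hsv[...,0]<25)&(P[...,2]>.11)
    s=P[m];print(n,len(s),"zpct",np.percentile(s[:,2],[2,10,50,90,98]))
    t=s[s[:,2]>np.percentile(s[:,2],98)-.008]; A=np.c_[t[:,:2]-[X,Y],np.ones(len(t))]; print("plane",np.linalg.lstsq(A,t[:,2],rcond=None)[0],len(t))
E
```

```text
s 810 zpct [0.14433408 0.15180911 0.18723065 0.19058332 0.45124139]
plane [-2.71810304 -1.60751551  0.6230612 ] 27
d 755 zpct [0.14109623 0.14685226 0.18049341 0.18888925 0.45829166]
plane [0.72040034 0.49446057 0.53428811] 18
```

View pics/seat.png

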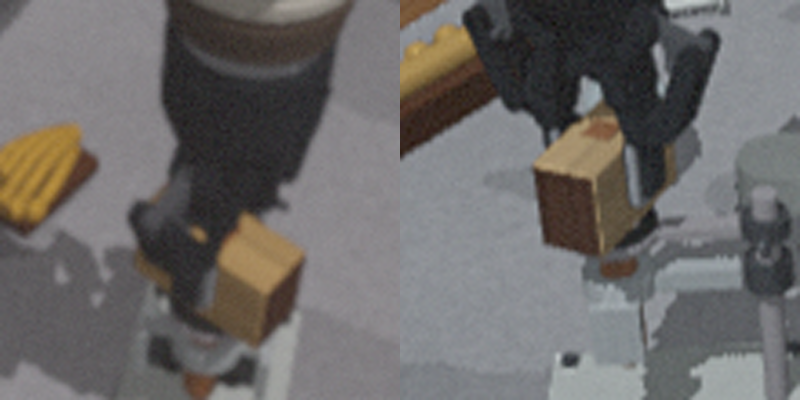

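The head is right at the ring (left (245,290), right (585,215)) with top at about 0.188–0.19, so its underside is about 0.138. Checking the tilt of the top face.

```bash
python3 - <<'E'
from h import *
X,Y=.5355,.2147
for n in("s3","d3"):
    k=load(n+".npz");P=cloud(k);hsv=cv2.cvtColor(k["image"],cv2.COLOR_RGB2HSV)
    m=(np.hypot(P[...,0]-X,P[...,1]-Y)<.06)&(hsv[...,1]>80)&(hsv[...,0]<25)&(P[...,2]>.176)&(P[...,2]<.2)&(hsv[...,2]>100)
    m=cv2.erode(m.astype(np.uint8),np.ones((3,3)))>0
    t=P[m];A=np.c_[t[:,:2]-[X,Y],np.ones(len(t))];w=np.ones(len(t))
    for _ in range(20):
        c=np.linalg.lstsq(A*w[:,None],t[:,2]*w,rcond=None)[0]; r=t[:,2]-A@c; w=1/(1+(r/.0015)**2)
    print(n,len(t),c.round(4),"mad",np.median(abs(r)),"xy range",t[:,:2].min(0)-[X,Y],t[:,:2].max(0)-[X,Y])
    # dark end/handle below head
    m=(np.hypot(P[...,0]-X,P[...,1]-Y)<.02)&(hsv[...,1]>90)&(hsv[...,0]<25)&(P[...,2]<.12)&(P[...,2]>.01)
    print(" handle seen",P[m].mean(0) if m.any() else None,m.sum(), P[...,2][m].min() if m.any() else None)
E
```

```text
s3 268 [0.0064 0.0046 0.1885] mad 0.0006738507199270244 xy range [-0.01778488  0.00506068] [0.01623935 0.04092537]
 handle seen [0.54260603 0.22034667 0.06246571] 38 0.05327753412401404
d3 121 [-0.0111 -0.0212  0.1878] mad 0.0005792454219966658 xy range [-0.02098062 -0.01372298] [0.01091875 0.03880452]
 handle seen [0.52876844 0.21934492 0.10529219] 28 0.10153898355130031
```

The top face is level and there is no slip in the hand (top is still 19 mm above the TCP), so the underside is about 0.138. The rise of about 5 N over 1.5 mm looks like the rubber seat, but it could also be binding. I'll continue in 0.25 mm steps with a low force limit.

```bash
python3 - <<'E'
from push import *
z=.1695
print(F(1),arm.read_moment())
while z>.163:
    z-=.00025; arm.move_linear([X,Y,z],q,feed=.01); arm.dwell(.1); f=F()
    print(round(z,5),arm.read_position().round(4),f.round(1),arm.read_moment().round(2))
    if f[2]>11 or np.hypot(*f[:2])>8: break
print(arm.read_t())
E
```

```text
[0.25449184 1.14173063 6.04228771] [ 0.37026853 -0.22710895 -0.02890977]
0.16925 [0.5355 0.2147 0.1693] [0.1 1.9 5.9] [ 0.3  -0.12 -0.03]
0.169 [0.5355 0.2147 0.1691] [0.4 1.2 6.7] [ 0.34 -0.07  0.  ]
0.16875 [0.5355 0.2147 0.1687] [0.1 0.9 6.8] [ 0.36 -0.1  -0.05]
0.1685 [0.5355 0.2147 0.1684] [-0.4  1.4  5.8] [ 0.31 -0.09  0.05]
0.16825 [0.5355 0.2147 0.1682] [-0.   2.   6.3] [ 0.25 -0.03 -0.01]
0.168 [0.5355 0.2147 0.1681] [-0.2  1.3  6.8] [0.23 0.01 0.04]
0.16775 [0.5355 0.2147 0.1677] [-0.8  1.7  5.8] [ 0.27 -0.03 -0.  ]
0.1675 [0.5355 0.2147 0.1674] [-0.6  1.1  6.6] [ 0.26 -0.03  0.01]
0.16725 [0.5355 0.2147 0.1672] [-0.4  1.9  6.8] [ 0.26  0.03 -0.05]
0.167 [0.5355 0.2147 0.1671] [-0.5  3.2  7. ] [0.29 0.08 0.02]
0.16675 [0.5355 0.2147 0.1667] [-0.4  0.8  6.6] [0.25 0.01 0.03]
0.1665 [0.5355 0.2147 0.1664] [-0.   1.4  5.5] [ 0.32 -0.06 -0.03]
0.16625 [0.5355 0.2147 0.1662] [0.1 1.  6.3] [ 0.27 -0.05 -0.05]
0.166 [0.5355 0.2147 0.166 ] [0.  1.2 7.2] [0.26 0.06 0.  ]
0.16575 [0.5355 0.2147 0.1658] [-1.   1.4  6.7] [0.25 0.1  0.  ]
0.1655 [0.5355 0.2147 0.1655] [-0.9  1.6  7.4] [ 0.22  0.06 -0.06]
0.16525 [0.5355 0.2147 0.1654] [-0.8  1.1  7.5] [0.21 0.13 0.03]
0.165 [0.5355 0.2147 0.1652] [-0.7  1.8  7.3] [ 0.14  0.25 -0.02]
0.16475 [0.5355 0.2147 0.165 ] [-1.2  0.4  8.3] [ 0.18  0.16 -0.06]
0.1645 [0.5355 0.2147 0.1648] [-1.1  0.7  9.1] [0.1 0.2 0. ]
0.16425 [0.5355 0.2147 0.1646] [-1.1  1.3  9.1] [0.13 0.27 0.04]
0.164 [0.5355 0.2147 0.1644] [-0.3  1.   8.7] [0.17 0.26 0.07]
0.16375 [0.5355 0.2147 0.1642] [-2.1  1.1  9.4] [0.18 0.26 0.01]
0.1635 [0.5355 0.2147 0.164 ] [-0.9  0.4  9.3] [0.15 0.29 0.02]
0.16325 [0.5355 0.2147 0.1638] [-1.7  2.   9.7] [ 0.08  0.31 -0.02]
0.163 [0.5355 0.2147 0.1636] [-2.2  1.2 10.3] [0.06 0.41 0.05]
35.0583
```

The 6.5 N plateau was the jaws. The seat begins at TCP ≈0.1655 (underside ≈0.1345, matching the camera's 0.1335) at about 2 N/mm. I'll press until it firms up.

```bash
python3 - <<'E'
from push import *
z=.163
while z>.1605:
    z-=.00025; arm.move_linear([X,Y,z],q,feed=.01); arm.dwell(.1); f=F()
    print(round(z,5),arm.read_position().round(4)[2],f.round(1),arm.read_moment().round(2))
    if f[2]>14.5 or np.hypot(*f[:2])>8: break
print(arm.read_t())
g=arm.grab_frame("side");s=arm.grab_frame("scene")
for k in(s,g):
    P=cloud(k);hsv=cv2.cvtColor(k["image"],cv2.COLOR_RGB2HSV)
    m=(np.hypot(P[...,0]-X,P[...,1]-Y)<.06)&(hsv[...,1]>80)&(hsv[...,0]<25)&(P[...,2]>.172)&(P[...,2]<.2)&(hsv[...,2]>100)
    m=cv2.erode(m.astype(np.uint8),np.ones((3,3)))>0
    t=P[m];A=np.c_[t[:,:2]-[X,Y],np.ones(len(t))];w=np.ones(len(t))
    for _ in range(20):
        c=np.linalg.lstsq(A*w[:,None],t[:,2]*w,rcond=None)[0]; r=t[:,2]-A@c; w=1/(1+(r/.0015)**2)
    print(len(t),c.round(4))
E
```

```text
0.16275 0.1636 [-3.2  0.5 12.2] [ 0.04  0.52 -0.  ]
0.1625 0.1636 [-2.9  0.  13.4] [-0.06  0.67 -0.01]
0.16225 0.1635 [-3.5 -0.2 15.4] [-0.09  0.75 -0.  ]
36.1083
293 [0.0002 0.0072 0.1824]
114 [ 0.0049 -0.0126  0.1821]
```

It has gone hard at about 9 N on the seat. The head is level, with top 0.182 and underside about 0.132. Releasing and retreating, then checking.

```bash
python3 - <<'E'
from push import *
arm.ungrasp(); arm.dwell(.3); print(arm.read_grip_width(),arm.read_position())
arm.move_linear([X,Y,.33],q,feed=.08); arm.dwell(.3)
fs={n:arm.grab_frame(n) for n in("scene","side","wrist")}
for n,k in fs.items():
    P=cloud(k);hsv=cv2.cvtColor(k["image"],cv2.COLOR_RGB2HSV)
    m=(np.hypot(P[...,0]-X,P[...,1]-Y)<.06)&(hsv[...,1]>80)&(hsv[...,0]<25)&(P[...,2]>.172)&(P[...,2]<.2)&(hsv[...,2]>90)
    t=P[cv2.erode(m.astype(np.uint8),np.ones((3,3)))>0];A=np.c_[t[:,:2]-[X,Y],np.ones(len(t))];w=np.ones(len(t))
    for _ in range(20):
        c=np.linalg.lstsq(A*w[:,None],t[:,2]*w,rcond=None)[0]; r=t[:,2]-A@c; w=1/(1+(r/.0015)**2)
    print(n,len(t),c.round(4))
    cs,_=cv2.findContours(m.astype(np.uint8),0,1);cc=max(cs,key=cv2.contourArea)
    print("  rect",cv2.minAreaRect(np.array([ray(k,p[0],.182)[:2] for p in cc],np.float32)))
a=np.hstack([cv2.resize(fs["scene"]["image"][190:340,180:390],(400,300),interpolation=2),cv2.resize(fs["side"]["image"][180:320,140:326],(400,300),interpolation=2)]);cv2.imwrite("pics/final.png",a[:,:,::-1])
print(arm.read_t())
E
```

```text
0.08520860221888314 [0.5355273  0.21467419 0.16226184]
scene 734 [-0.0124  0.0044  0.1828]
  rect ((0.538601815700531, 0.2172076255083084), (0.04253994673490524, 0.08253657072782516), 6.642686367034912)
side 81 [0.0191 0.0102 0.1823]
  rect ((0.5278846025466919, 0.22036966681480408), (0.03918066248297691, 0.08401896804571152), 7.809915542602539)
wrist 2889 [0.0019 0.0012 0.1818]
  rect ((0.5341453552246094, 0.21397250890731812), (0.03529394045472145, 0.0787380039691925), 6.7171831130981445)
39.7583
```

View pics/final.png

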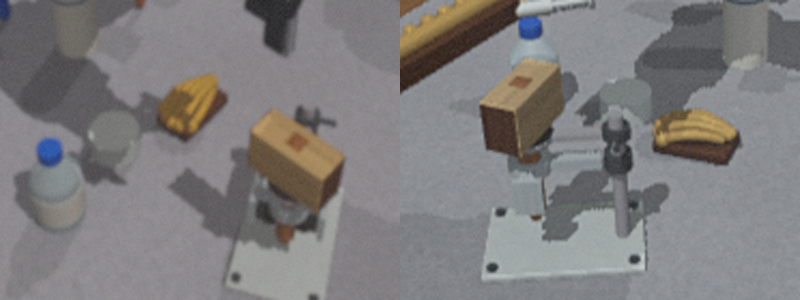

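The mallet hangs on the ring, released: head at (297,160) left and (525,108) right. The wrist view puts it level to 0.002 rad, centred within 1 mm of the ring axis, with underside ≈0.132 just below where the seat was first felt. The bystanders look undisturbed. Handing in.

```bash
python3 -c "
from station import arm
print(arm.close_job(),arm.read_t())"
```

```text
the job is handed in; nothing more can be done
the job is handed in; nothing more can be done
```

The mallet is out of the pot and hanging upright in the left-hand stand, released, with its head on the stop ring's seat. I handed the job in after about 40 s of robot time, and no verdict was reported.

- **Insertion:** the handle went through the stop ring and collar with no contact force. The jaws took about 6–7 N. The seat was first felt with the head's underside at about 0.1345 m and went hard about 2 mm lower. The most I pressed on the whole stand was about 15–16 N, roughly 9 N of it on the seat.
- **Final wrist view:** the head is level within 0.003 rad and centred within about 1 mm of the ring axis. Its underside is at about 0.132 m, which puts the handle's end at about 0.032 m. The gripper was 0.33 m up, clear of everything. The bottle, tin and carving look unmoved, but I did not re-measure them.
- **Disagreements:** the first force rise, at TCP 0.171, looked like the seat but was the jaws' drag. I checked before pressing on. The scene and side cameras put the final head centre 4–9 mm off the axis because their outlines included the head's side faces, so I relied on the wrist view. I judged contact with the seat from its height, since I could not measure the force after letting go.

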